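# Turn the tube rotator until the red-capped tube stands upright

## Robot

A 6-joint arm with a two-finger parallel gripper is mounted at the origin on the work surface. World frame = base frame: x ahead of the robot, y to its left, z up, the work surface at z = 0. Lengths are in m, angles in rad, forces in N, time in s.
With the tool pointing down it reaches from about 0.275 to 0.85 m from the base axis. Payload 19 kg.
Tool frame: the origin (TCP) lies on the centre line of the jaws, within the pads' length; the fingertips stand 22 mm ahead of it and the grasp point (between the pads) lies 3 mm ahead of it; z points along the fingers, y is the line along which they close (so a half turn about z gives the same grasp; the last joint's range is limited). The gripper opens to 85 mm and grips with 20 to 120 N. Pads are 22 mm wide; open, the fingers measure 114 mm over their backs; the gripper's body (76 mm by 85 mm) begins 54 mm behind the grasp point. The pads swing forward as they close: fully open they stand 13 mm farther back than shut.
Start: joints at [-1.471, 0.15, 1.437, -0, 1.554, -0.134], TCP at [0.133, -0.559, 0.253] pointing down, gripper open.
Joint ranges: [-2.8, 2.8], [-0.68, 2.1], [0.12, 2.68], [-1.39, 4.53], [0.16, 2.79], [-2.81, 2.81]. Speed limits (rad/s): [1.89, 1.89, 2.22, 3.01, 3.01, 3.01].

## Interface

Orientations are given as a unit quaternion [w, x, y, z].
In Python, from rig import status, optics, robot, nets gives the robot as it stands.
- The arm moves only by the tool step_arm, never from a script. Its arguments are lists of equal length, an entry for each row: "fingers": the finger opening in m, from 0 to 0.0854; "travel": the shift along the tool's x, y, z in m, a list of three; "rot": the turn, a rotation vector about the tool's x, y, z in rad, a list of three. A call has exactly 5 rows; each row is the pose to reach, as a shift and turn from the pose commanded when the call began, along the tool's axes at that moment; what a row does not reach only later rows make up. A row lasts 1/8 s, in which the tool goes at most 62.5 mm and 10.7 degrees, less where a joint would pass 70% of its speed; a pose out of reach is approached as far as the arm can. A call with a gripper value outside its range is refused whole. The fingers move at their own pace and stop on an object; "squeeze" is the grip in N (left out, the last holds). Time passes only in rows, so rows that repeat a pose let the fingers close, or fill a call up. It gives the time, the measured TCP pose, the force, the opening and the grip force at its end, in the units of the state.
- status.read_state(): the state, without advancing time (a new reading comes with each control period).
- optics.capture(name): name is "side" or "top" or "wrist"; returns the picture (384x512x3 uint8, blue, green, red); there is no depth.
- optics.calibration(name): a dict with "intrinsics" (3x3 intrinsics, pixels), "world_from_camera" (4x4, takes a point from camera to world coordinates). Camera axes: x right, y down, z forward; pixel columns grow to the right and rows downward; lengths in m; the calibration is good to about 2 mm. A picture is of the moment at which its call begins: read the wrist's pose just before it. calibration takes no time and is no camera call; for the wrist camera it gives the pose at the moment of the call.
- robot.finish_job(): hands the job in; it is judged then, once.
Trained networks look in the newest picture that a camera, given by its name, has taken for a name from the list of things; names that differ only in an ending like _2 or _b are one class to them, and where a whole thing is asked for, a point or a joint stands for the part that bears it (a point fixed in the world has none). Each returns a list of dicts, best first, with "conf" (0 to 1); they miss things now and then, are a little off and sometimes report something else, mostly with a low value. They report only what shows in the picture. A call takes as long as a camera call.
- nets.look_for(camera, label): "position" ([column, row] in pixels, amid what is visible of it).
- nets.trace(camera, label): "pixels" (384x512 bool, what is visible of it) and "position" ([column, row] in pixels, amid what is visible of it).
The state is a dict: "time": time; "joints": joint angles; "qd": joint speeds; "tau": joint torques, N m; "tool_pos": TCP position; "tcp_rot": TCP orientation; "ft_force": force on the tool from outside, world axes, zero at the start; "torque": the same for the moment, N m; "finger_gap": finger opening in m; "gripper_force": force on a finger pad.
Only numpy, scipy, OpenCV 4.12 (cv2) and the standard library are available. Lean on these libraries where they do the work, as an engineer would, in place of code of your own. Each camera call takes 0.05 s, during which the arm holds its last target. There are 200 camera calls.

## Task

The tube rotator on the laboratory bench is switched off; its six-spoked wheel carries three culture tubes, one with a red cap. Push one spoke after another gently round with a fingertip until the red-capped tube points straight up, cap at the top, ready to be opened, and leave the wheel at rest like that. Touch only the spokes, not the tubes, pinch and lift nothing, do not spin the wheel fast or shove the rotator, and leave the rack, flask, bottle and dish where they are.

Things in the scene. Friction and masses are not known exactly. Their poses are not given: they have to be found in the camera images.
- rotator: The bench-top tube rotator, an off-white machine of about 4 kg (3.4 to 5.2 kg) standing loose on rubber feet. Origin: on the bench under the machine; its x axis points from front to back (the wheel is on its front, -x, which faces roughly the robot), y to its left as seen from the robot, z up. Base plate 190 x 170 mm, 19 mm high (x from -85 to +105 mm); motor housing 100 x 72 mm, x from -25 to +75 mm, top 186 mm above the bench.
- axle (a point): Centre of the wheel: on its level axle, mid-thickness of the spokes, 155 mm above the bench and 55 mm in front of the rotator's origin. Axes as the rotator's: x along the axle to the back, z up; the wheel turns in this y-z plane.
- wheel (a joint): Angle of the wheel in rad. 0 (and plus or minus 2 pi): the red-capped tube points straight up. Positive turns the wheel clockwise as the robot sees it from the front (its top goes towards the rotator's -y). It turns freely either way, up to 7 rad each way from 0, against a slip clutch of about 0.15 N m (about 2 N at 80 mm from the axle), and stays where it is left; it is in balance.
- spokes: The six spokes of the wheel. Origin at the wheel's centre, x along the axle to the back, z outward along the spoke that carries the red-capped tube (straight up when the job is done). Spokes every 60 degrees: flat aluminium bars 24 mm wide, 10 mm thick along the axle, without a rim, reaching from the black hub (radius 30 mm) to 105 mm from the axle. Small black spring clips on their front faces; tubes on every other spoke, the three others are empty.
- red_cap (a point): Centre of the outer face of the red cap, 123 mm from the axle and 14 mm in front of the mid-plane of the spokes. Its axes are those of the spokes: z outward along the tube.
- red_tube: Clear culture tube with a red cap, clipped along the front of its spoke, cap outward: tube 14 mm in diameter, cap 20 mm in diameter and 17 mm long, from 36 to 123 mm from the axle; so the cap stands out beyond the end of the spoke, and the tube is narrower than the spoke. Its axis is 14 mm in front of the mid-plane of the spokes. Origin at its round bottom, z towards the cap. Not to be touched.
- blue_tube_a: Same tube with a blue cap, on the spoke 120 degrees clockwise (seen from the robot) from the red one. Not to be touched.
- blue_tube_b: Same tube with a blue cap, on the spoke 120 degrees anticlockwise (seen from the robot) from the red one. Not to be touched.
- rack: Loose wooden tube rack 200 x 46 x 45 mm (long along its x) with four white-capped tubes up to 118 mm high; origin at the centre of its underside. Bystander.
- flask: Loose conical glass flask with a stopper, 84 mm in diameter at the foot, 144 mm high; origin at the centre of its underside. Bystander.
- bottle: Loose amber bottle, 64 mm in diameter, about 140 mm high; origin at the centre of its underside. Bystander.
- dish: Loose closed clear culture dish, 90 mm in diameter, 16 mm high; origin at the centre of its underside. Bystander.

How it is judged:
At the end, for the whole second after the job is handed in: The red-capped tube points straight up, within 0.1 rad (about 6 degrees), and the wheel is at rest; the rotator stands within 25 mm of where it was, and the rack, flask, bottle and dish stand upright within 20 mm of where they were (angle between spokes's own z axis and vertical below 0.1 rad and height (world z) of red_cap above 0.25 m and velocity of joint wheel between -0.05 and 0.05 rad/s and distance of rotator from where it was at the start of the episode below 0.025 m and angle between rotator's own z axis and vertical below 0.08 rad and distance of each of rack, flask, bottle, dish from where it was at the start of the episode below 0.02 m and angle between each of rack, flask, bottle, dish's own z axis and vertical below 0.2 rad); the robot touches nothing.
It fails at once if the rotator is shoved more than 25 mm, lifted or tipped (distance of rotator from where it was at the start of the episode above 0.025 m or height (world z) of rotator above 0.008 m or angle between rotator's own z axis and vertical above 0.08 rad).
It fails at once if a spoke is squeezed, or pushed harder than 18 N (contact force between the fingers and spokes above 18 N).
It fails at once if a tube on the wheel is pushed or gripped (more than 2 N) (contact force between the fingers and red_tube above 2 N or contact force between the fingers and blue_tube_a above 2 N or contact force between the fingers and blue_tube_b above 2 N).
It fails at once if the wheel is spun fast (over 4 rad/s) (velocity of joint wheel above 4 rad/s or velocity of joint wheel below -4 rad/s).
It fails at once if the rack, flask, bottle or dish is moved more than 20 mm or tipped (distance of any of rack, flask, bottle, dish from where it was at the start of the episode above 0.02 m or angle between any of rack, flask, bottle, dish's own z axis and vertical above 0.2 rad).
It also fails if it takes over 67 s, if anything falls off the work surface, if the arm or the gripper's body presses on something with over 40 N, if the wrist force passes 120 N, or if a joint passes its speed limit or range.

## Working session

There is one attempt and no reset: what is moved stays moved. The work goes in short steps, Python scripts to look and compute and a tool call to move; the robot and the scene stay as the last step left them, time stands still between calls to the robot, and variables do not carry over. Pictures are saved under pics/ and viewed, at most 10 in all, crops included, and the job is handed in when it is done.

Besides the shell and the picture viewer there is one more tool, called after "Call:" as name(argument=value, ...), one argument or row to a line, values as JSON. step_arm: Moves the arm, as the interface text tells. Its arguments: {"type":"object","properties":{"fingers":{"type":"array"},"travel":{"type":"array"},"rot":{"type":"array"},"squeeze":{"type":"number"}},"required":["fingers","travel","rot"]}

```bash
mkdir -p pics; python3 - <<'E'
from rig import status,optics,robot,nets
import cv2,numpy as np
s=status.read_state();print({k:np.round(v,3) for k,v in s.items()})
ims=[]
for n in ("side","top"):
    im=optics.capture(n);ims.append(im)
    c=optics.calibration(n);print(n,np.round(c["intrinsics"],1).tolist(),np.round(c["world_from_camera"],3).tolist())
    for l in ("red_cap","spokes","rotator","blue_tube_a","rack","flask","bottle","dish"):
        print(l,[(np.round(d["position"]).tolist(),round(d["conf"],2)) for d in nets.look_for(n,l)[:3]])
cv2.imwrite("pics/a.png",cv2.resize(ims[0],(800,600)));cv2.imwrite("pics/b.png",cv2.resize(ims[1],(800,600)))
E
```

```text
{'time': np.float64(0.0), 'joints': array([-1.471,  0.151,  1.438, -0.   ,  1.554, -0.134]), 'qd': array([ 0.001, -0.   ,  0.001,  0.   ,  0.001, -0.   ]), 'tau': array([-1.0000e-03, -7.1305e+01, -5.7087e+01, -0.0000e+00,  9.0000e-03,
        0.0000e+00]), 'tool_pos': array([ 0.133, -0.559,  0.253]), 'tcp_rot': array([-0.001,  0.993,  0.117,  0.   ]), 'ft_force': array([ 0.468, -0.2  ,  0.742]), 'torque': array([-0.025, -0.008, -0.047]), 'gripper_force': np.float64(0.0), 'finger_gap': np.float64(0.085)}
side [[409.5, 0.0, 256.0], [0.0, 409.5, 195.1], [0.0, 0.0, 1.0]] [[-0.996, -0.075, 0.056, 0.495], [-0.092, 0.693, -0.715, 0.708], [0.015, -0.717, -0.697, 0.869], [0.0, 0.0, 0.0, 1.0]]
red_cap [([284.0, 166.0], 0.88)]
spokes [([283.0, 170.0], 0.88)]
rotator [([254.0, 201.0], 0.85)]
blue_tube_a []
rack [([283.0, 276.0], 0.65)]
flask [([274.0, 135.0], 0.76), ([228.0, 147.0], 0.61), ([286.0, 216.0], 0.23)]
bottle [([227.0, 150.0], 0.66), ([287.0, 216.0], 0.52)]
dish [([283.0, 276.0], 0.72), ([310.0, 197.0], 0.59)]
top [[374.2, 0.0, 248.8], [0.0, 374.2, 190.2], [0.0, 0.0, 1.0]] [[-0.08, -0.963, 0.258, 0.382], [-0.997, 0.076, -0.028, 0.024], [0.008, -0.26, -0.966, 0.941], [0.0, 0.0, 0.0, 1.0]]
red_cap [([297.0, 226.0], 0.82)]
spokes [([302.0, 230.0], 0.93)]
rotator [([286.0, 214.0], 0.57)]
blue_tube_a [([347.0, 224.0], 0.78), ([295.0, 232.0], 0.64)]
rack [([381.0, 220.0], 0.74), ([200.0, 259.0], 0.68), ([286.0, 212.0], 0.34)]
flask [([383.0, 220.0], 0.81)]
bottle [([375.0, 168.0], 0.95)]
dish [([325.0, 280.0], 0.6)]
```

View pics/a.png

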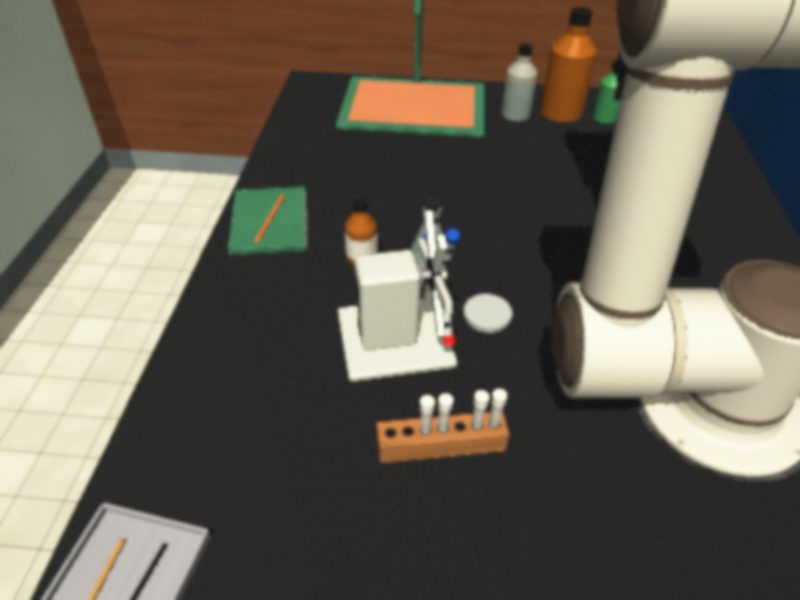

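View pics/b.png

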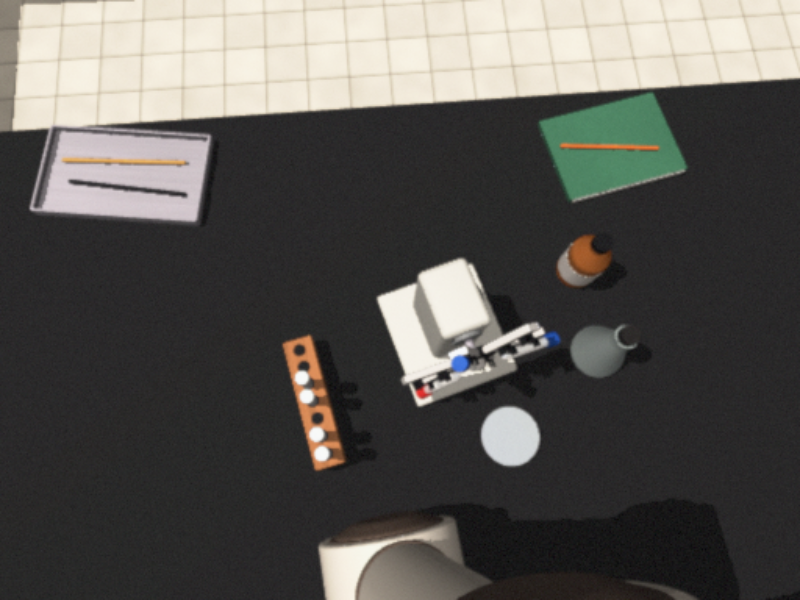

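The side view shows the rotator with red cap low (~(450,340)/800) and one blue cap (453,235). The top view shows red at (422,393), blue at (460,364) and (553,339), rotator yawed, dish in front (510,436), flask to the right (598,352), rack to the left.

```bash
cat > h.py <<'E'
import numpy as np,cv2
from rig import status,optics,robot,nets
from scipy.optimize import least_squares
from scipy.spatial.transform import Rotation as R
def proj(c,p):
    T=np.linalg.inv(c["world_from_camera"]);q=np.atleast_2d(p)@T[:3,:3].T+T[:3,3]
    u=q@np.array(c["intrinsics"]).T;return u[:,:2]/u[:,2:]
def ground(c,uv,z):
    M=np.array(c["world_from_camera"]);d=M[:3,:3]@np.linalg.solve(c["intrinsics"],[*uv,1]);o=M[:3,3]
    return o+d*(z-o[2])/d[2]
def blobs(im,col):
    h=cv2.cvtColor(im,cv2.COLOR_BGR2HSV);H,S,V=h[...,0],h[...,1],h[...,2]
    m=(((H<5)|(H>174))&(S>170)&(V>90)) if col=="red" else ((H>105)&(H<125)&(S>170)&(V>90))
    n,_,st,ce=cv2.connectedComponentsWithStats(m.astype(np.uint8))
    return [(np.round(ce[i],1).tolist(),int(st[i,4])) for i in range(1,n) if st[i,4]>8]
def wheelpt(X,Y,yaw,r,ang,xo):  # ang clockwise from up as the robot sees; xo along axle (neg=front)
    return np.array([X,Y,0])+R.from_euler("z",yaw).apply([-.055+xo,-r*np.sin(ang),.155+r*np.cos(ang)])
def platept(X,Y,yaw,x,y): return np.array([X,Y,0])+R.from_euler("z",yaw).apply([x,y,.019])
E
python3 - <<'E'
from h import *
for n in ("side","top"):
    im=optics.capture(n)
    for c in("red","blue"):print(n,c,blobs(im,c))
c={n:optics.calibration(n) for n in("side","top")}
for nm,uv,z in (("dish",(510,436),.016),("flaskstopper",(627,334),.144),("flaskfoot",(597,355),.03),("bottlecap",(601,243),.14),("rackL",(299,340),.045),("rackR",(330,466),.045)):
    print(nm,ground(c["top"],np.array(uv)*.64,z).round(3))
E
```

```text
side red [([287.7, 217.5], 42)]
side blue [([289.4, 150.1], 61)]
top red [([269.2, 250.8], 24)]
top blue [([353.6, 216.1], 51), ([294.6, 232.4], 69)]
dish [ 0.394 -0.172  0.016]
flaskstopper [ 0.517 -0.326  0.144]
flaskfoot [ 0.506 -0.323  0.03 ]
bottlecap [ 0.654 -0.315  0.14 ]
rackL [0.564 0.143 0.045]
rackR [0.372 0.105 0.045]
```

```bash
python3 - <<'E'
from h import *
c={n:optics.calibration(n) for n in("side","top")}
t=2*np.pi/3
P=[("top",(378,297),(.105,.085)),("top",(419,404),(-.085,.085)),("top",(515,368),(-.085,-.085)),("side",(348,378),(.105,.085)),("side",(456,364),(-.085,.085)),("side",(338,308),(.105,-.085))]
up,rt=(294.6,232.4),(353.6,216.1)
for sb in (1,2):
  # red lower-left; clockwise from it: +t = upper blue (a), +2t = right blue (b)
  C=[("side",(287.7,217.5),0),("top",(269.2,250.8),0),("top",up,1),("top",rt,2),("side",(289.4,150.1),sb)]
  def f(p):
    e=[]
    for n,uv,k in C: e+=list((proj(c[n],wheelpt(*p[:3],.116,p[3]+k*t,-.014))[0]-uv))
    for n,uv,xy in P: e+=list((proj(c[n],platept(*p[:3],*xy))[0]-np.array(uv)*.64)*.7)
    return np.array(e)
  r=least_squares(f,[.5,-.08,.2,-2.0],loss="soft_l1")
  print(sb,r.x.round(3),r.cost.round(1),f(r.x).round(1))
E
```

```text
1 [ 0.555 -0.092  0.28  -2.44 ] 4.9 [-0.4 -0.   0.7 -0.5  0.2 -0.4 -1.8  0.5  0.   0.4 -1.3 -0.4 -0.7  1.1
  1.   0.   0.7 -0.9  0.6 -1.2 -0.1 -0.3]
2 [ 0.555 -0.093  0.273 -2.454] 22.2 [ -0.5  -0.2   1.4  -0.6  -0.3   0.1  -1.    0.8 -15.8   3.   -0.9  -0.6
  -0.6   1.    1.3   0.3   0.7  -1.2   0.6  -1.3   0.1  -0.6]
```

Fit is consistent (sub-pixel-ish residuals): rotator at (0.555, -0.092), yaw 0.28, wheel ≈ -2.44 rad. I plan to push the spokes clockwise from above, three pushes of about 50°, with closed fingers radial in the gaps and offset to the back of the tubes.

```bash
cat >> h.py <<'E'
RX,RY,YAW=.555,-.092,.28
def pose(phi,l,r,a):
    """tool at tilt phi (deg, clockwise), lateral l (mm, + clockwise), TCP radius r (mm), axial a (mm, + back)"""
    p=np.radians(phi);E=R.from_euler("z",YAW).as_matrix()
    rad,tan=E@[0,-np.sin(p),np.cos(p)],E@[0,-np.cos(p),-np.sin(p)]
    pos=np.array([RX,RY,0])+E@[-.055+a/1e3,0,.155]+rad*r/1e3+tan*l/1e3
    return pos,np.column_stack([E[:,0],tan,-rad])
def plan(*ps,start=None):
    if start is None:
        s=status.read_state();q=s["tcp_rot"];p0=np.array(s["tool_pos"]);M0=R.from_quat([*q[1:],q[0]]).as_matrix()
    else: p0,M0=pose(*start)
    T=[];O=[]
    for x in ps:
        p,M=pose(*x);T.append((M0.T@(p-p0)).round(4).tolist());O.append(R.from_matrix(M0.T@M).as_rotvec().round(3).tolist())
    print("travel",T,"rot",O)
E
python3 -c "
from h import *
plan((-20,-50,230,9),(-20,-50,230,9))"
```

```text
travel [[0.4669, -0.4803, -0.1007], [0.4669, -0.4803, -0.1007]] rot [[-0.349, 0.008, -0.046], [-0.349, 0.008, -0.046]]
```

Call:
step_arm(
  fingers=[0, 0, 0, 0, 0],
  travel=[
    [0, 0, -0.06],
    [0.03, -0.03, -0.1],
    [0.07, -0.07, -0.1],
    [0.11, -0.11, -0.1],
    [0.15, -0.15, -0.1],
  ],
  rot=[
    [0, 0, -0.046],
    [0, 0, -0.046],
    [0, 0, -0.046],
    [0, 0, -0.046],
    [0, 0, -0.046],
  ],
)

```text
time: 1.62
tool_pos: [0.2449, -0.3771, 0.3534]
tcp_rot: [0.0, 0.99, 0.139, 0.0]
ft_force: [0.8, -0.4, -0.2]
finger_gap: 0.0
gripper_force: 0.0
```

Call:
step_arm(
  fingers=[0, 0, 0, 0, 0],
  travel=[
    [0.04, -0.04, 0],
    [0.08, -0.08, 0],
    [0.12, -0.12, 0],
    [0.16, -0.16, 0],
    [0.2, -0.2, 0],
  ],
  rot=[
    [0, 0, 0],
    [0, 0, 0],
    [0, 0, 0],
    [0, 0, 0],
    [0, 0, 0],
  ],
)

```text
time: 2.25
tool_pos: [0.3818, -0.1294, 0.3536]
tcp_rot: [0.0, 0.99, 0.139, 0.0]
ft_force: [0.5, -0.7, 0.1]
finger_gap: 0.0001
gripper_force: 0.0
```

```bash
python3 -c "
from h import *
s=status.read_state();print(s['time'],s['tool_pos'],s['finger_gap'])
plan((-20,-50,230,9))"
```

```text
2.25 [ 0.38180114 -0.12944544  0.3536    ] 9.61797796155793e-05
travel [[0.1308, -0.1138, -0.0004]] rot [[-0.348, -0.001, -0.001]]
```

Call:
step_arm(
  fingers=[0, 0, 0, 0, 0],
  travel=[
    [0.04, -0.03, 0],
    [0.08, -0.065, 0],
    [0.11, -0.09, 0],
    [0.13, -0.11, 0],
    [0.13, -0.11, 0],
  ],
  rot=[
    [-0.1, 0, 0],
    [-0.2, 0, 0],
    [-0.3, 0, 0],
    [-0.349, 0, 0],
    [-0.349, 0, 0],
  ],
)

```text
time: 2.88
tool_pos: [0.4764, 0.0129, 0.3527]
tcp_rot: [0.172, 0.975, 0.139, 0.024]
ft_force: [-0.2, -0.3, -0.5]
finger_gap: 0.0002
gripper_force: 0.0
```

```bash
python3 -c "
from h import *
s=status.read_state();print(s['time'],s['tool_pos'],s['tcp_rot'])
plan((-20,-50,230,9),(-20,-50,97,9))
a=optics.capture('wrist');b=optics.capture('side')
c=optics.calibration('wrist')
for k in (-20,40,-80):print(k,[proj(c,wheelpt(RX,RY,YAW,r,np.radians(k),-.005))[0].round() for r in (40,105)])
cv2.imwrite('pics/c.png',np.hstack([cv2.resize(a,(400,300)),cv2.resize(b[80:272,160:416],(400,300))]))"
```

```text
2.875 [0.47641156 0.0128588  0.35271833] [0.17200291 0.97487063 0.13949788 0.0241371 ]
travel [[0.0006, -0.0025, -0.0023], [0.0005, -0.0025, 0.1307]] rot [[0.0, -0.001, 0.004], [0.0, -0.001, 0.004]]
-20 [array([252.,  93.]), array([253.,  93.])]
40 [array([-275.,   92.]), array([-268.,   92.])]
-80 [array([780.,  93.]), array([774.,  94.])]
```

View pics/c.png

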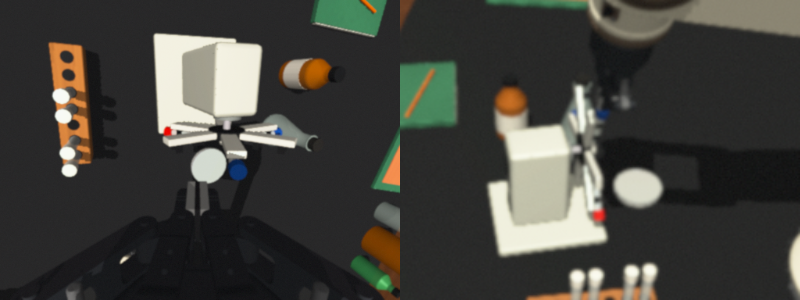

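The wrist view shows the fingertip (≈(197,183) in the left half) to the left of the blue-a spoke, with its cap at (238,171), as planned. The pixel projection used mm by mistake, so I'll recheck it.

```bash
python3 -c "
from h import *
c=optics.calibration('wrist');im=optics.capture('wrist')
print(blobs(im,'red'),blobs(im,'blue'))
for k in (-140,-20,100):print(k,proj(c,wheelpt(RX,RY,YAW,.116,np.radians(k),-.014))[0].round(1))
t=pose(-20,-52,230-22,9)[0];print('tip',proj(c,t).round(1))
plan((-20,-50,150,9),(-20,-50,97,9))
"
```

```text
[([212.8, 167.2], 87)] [([355.5, 167.0], 47), ([302.8, 218.3], 345)]
-140 [215.1 167.7]
-20 [302.8 215.9]
100 [351.  167.9]
tip [[240.2 245.1]]
travel [[0.002, -0.0051, 0.0775], [0.002, -0.0051, 0.1305]] rot [[-0.001, 0.0, -0.0], [-0.001, 0.0, -0.0]]
```

Call:
step_arm(
  fingers=[0, 0, 0, 0, 0],
  travel=[
    [0.002, -0.005, 0.03],
    [0.002, -0.005, 0.06],
    [0.002, -0.005, 0.09],
    [0.002, -0.005, 0.115],
    [0.002, -0.005, 0.13],
  ],
  rot=[
    [0, 0, 0],
    [0, 0, 0],
    [0, 0, 0],
    [0, 0, 0],
    [0, 0, 0],
  ],
)

```text
time: 3.65
tool_pos: [0.4884, -0.0287, 0.2287]
tcp_rot: [0.172, 0.975, 0.136, 0.024]
ft_force: [-0.8, 0.5, 0.1]
finger_gap: -0.0001
gripper_force: 0.0
```

```bash
python3 -c "
from h import *
b=optics.capture('side');a=optics.capture('top');w=optics.capture('wrist')
plan((-20,-38,97,9),(-20,-30,97,9),(-20,-27,97,9),(-16,-27,97,9),(-12,-27,97,9))
cv2.imwrite('pics/d.png',np.hstack([cv2.resize(a[170:290,220:380],(400,300)),cv2.resize(b[100:250,190:390],(400,300))]))"
```

```text
travel [[0.0001, 0.0116, 0.0005], [0.0001, 0.0196, 0.0005], [0.0001, 0.0226, 0.0005], [0.0001, 0.0294, -0.0011], [0.0001, 0.0363, -0.0023]] rot [[-0.0, 0.001, -0.001], [-0.0, 0.001, -0.001], [-0.0, 0.001, -0.001], [0.07, 0.001, -0.002], [0.139, 0.001, -0.002]]
```

View pics/d.png

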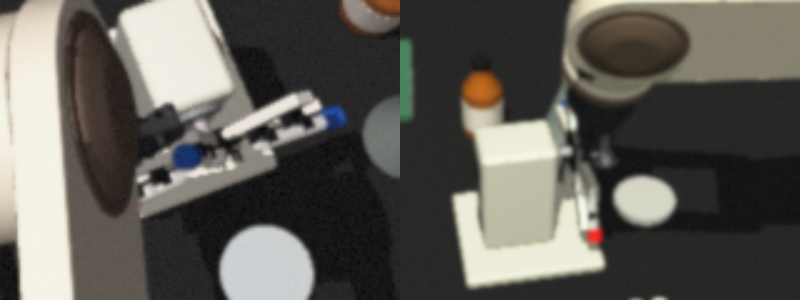

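The top view shows the finger (≈(155,130)) left of the blue-a spoke (cap (187,156)), slightly behind the tubes, with no contact (force ~1 N). Pushing.

Call:
step_arm(
  fingers=[0, 0, 0, 0, 0],
  travel=[
    [0, 0.01, 0],
    [0, 0.018, 0],
    [0, 0.0225, 0],
    [0, 0.0295, -0.001],
    [0, 0.0365, -0.0025],
  ],
  rot=[
    [0, 0, 0],
    [0, 0, 0],
    [0, 0, 0],
    [0.07, 0, 0],
    [0.14, 0, 0],
  ],
)

```text
time: 4.42
tool_pos: [0.4981, -0.0592, 0.2446]
tcp_rot: [0.102, 0.985, 0.139, 0.015]
ft_force: [-0.8, 0.5, -1.2]
finger_gap: 0.0001
gripper_force: 0.7
```

```bash
python3 -c "
from h import *
s=status.read_state();print(s['time'],s['ft_force'])
a=optics.capture('wrist');c=optics.calibration('wrist')
print(blobs(a,'red'),blobs(a,'blue'))
for k in (-20,-12):print(k,[proj(c,wheelpt(RX,RY,YAW,.116,np.radians(k+d),-.014))[0].round(1).tolist() for d in (-120,0,120)])
plan(*[(f,-27,97,9) for f in (-8,-4,0,4,8)],start=(-12,-27,97,9))
"
```

```text
4.425 [-0.80472113  0.48057661 -1.20378649]
[([178.9, 200.9], 228)] [([382.0, 202.2], 125)]
-20 [[193.5, 196.2], [273.2, 332.3], [387.2, 206.1]]
-12 [[182.3, 200.5], [308.1, 334.4], [374.2, 200.9]]
travel [[0.0, 0.0068, -0.0016], [-0.0, 0.0138, -0.0028], [0.0, 0.0208, -0.0035], [0.0, 0.0278, -0.0037], [0.0, 0.0348, -0.0034]] rot [[0.07, 0.0, -0.0], [0.14, 0.0, -0.0], [0.209, 0.0, -0.0], [0.279, 0.0, -0.0], [0.349, 0.0, -0.0]]
```

Call:
step_arm(
  fingers=[0, 0, 0, 0, 0],
  travel=[
    [0, 0.007, -0.0015],
    [0, 0.014, -0.003],
    [0, 0.021, -0.0035],
    [0, 0.028, -0.0035],
    [0, 0.035, -0.0035],
  ],
  rot=[
    [0.07, 0, 0],
    [0.14, 0, 0],
    [0.209, 0, 0],
    [0.279, 0, 0],
    [0.349, 0, 0],
  ],
)

```text
time: 5.1
tool_pos: [0.5073, -0.0917, 0.2551]
tcp_rot: [-0.07, 0.988, 0.139, -0.01]
ft_force: [0.2, 1.3, -0.8]
finger_gap: -0.0
gripper_force: 0.7
```

```bash
cat >> h.py <<'E'
def angle():
    "wheel angle (deg) of the red spoke from the wrist and top cameras' cap blobs"
    out=[]
    for n in("wrist","side","top"):
        im=optics.capture(n);c=optics.calibration(n)
        for col,off in(("red",(0,)),("blue",(120,-120))):
            for p,ar in blobs(im,col):
                A=np.arange(-180,180,1.);
                for o in off:
                    d=np.linalg.norm(np.vstack([proj(c,wheelpt(RX,RY,YAW,.116,np.radians(x+o),-.014)) for x in A])-p,axis=1)
                    k=d.argmin()
                    if d[k]<6: out.append((n,col,o,int(A[k]),round(d[k],1),ar))
    s=status.read_state();print(round(float(s['time']),2),np.round(s['ft_force'],1),out)
E
python3 -c "
from h import *
angle();plan((8,-27,97,9))"
```

```text
5.25 [0.6 0.9 0.6] [('wrist', 'red', 0, -109, np.float64(1.5), 229), ('wrist', 'blue', 120, 4, np.float64(1.8), 127), ('wrist', 'blue', -120, -116, np.float64(1.8), 127), ('side', 'red', 0, -112, np.float64(0.5), 58), ('top', 'red', 0, -109, np.float64(0.1), 66), ('top', 'blue', 120, 5, np.float64(0.4), 15), ('top', 'blue', -120, -115, np.float64(0.4), 15)]
travel [[-0.0002, -0.0004, -0.0002]] rot [[0.001, 0.001, -0.002]]
```

Call:
step_arm(
  fingers=[0, 0, 0, 0, 0],
  travel=[
    [0, 0.007, -0.0015],
    [0, 0.014, -0.003],
    [0, 0.021, -0.0035],
    [0, 0.028, -0.0035],
    [0, 0.035, -0.0035],
  ],
  rot=[
    [0.07, 0, 0],
    [0.14, 0, 0],
    [0.209, 0, 0],
    [0.279, 0, 0],
    [0.349, 0, 0],
  ],
)

```text
time: 5.88
tool_pos: [0.5169, -0.1248, 0.2536]
tcp_rot: [-0.24, 0.961, 0.135, -0.034]
ft_force: [-0.3, 1.7, 0.7]
finger_gap: 0.0001
gripper_force: 0.7
```

```bash
python3 -c "
from h import *
angle()
plan((32,-27,97,9),(35,-27,97,9),(33,-40,97,9),(33,-48,140,9),(33,-48,175,9),start=(28,-27,97,9))
plan((23,-48,190,9),(13,-48,190,9),(3,-48,190,9),(-7,-48,190,9),(-17,-48,190,9),start=(33,-48,175,9))"
```

```text
6.03 [ 0.2 -0.2 -0.3] [('wrist', 'red', 0, -90, np.float64(1.1), 211), ('wrist', 'blue', 120, 24, np.float64(1.1), 119), ('wrist', 'blue', -120, -96, np.float64(1.1), 119), ('side', 'red', 0, -93, np.float64(0.6), 70), ('side', 'blue', 120, -97, np.float64(1.3), 18), ('side', 'blue', -120, 143, np.float64(1.3), 18), ('top', 'red', 0, -87, np.float64(0.1), 76), ('top', 'blue', 120, -92, np.float64(0.8), 59), ('top', 'blue', -120, 148, np.float64(0.8), 59)]
travel [[-0.0, 0.0068, -0.0016], [0.0, 0.012, -0.0026], [0.0, -0.0044, -0.0031], [0.0, -0.0086, -0.0467], [-0.0, -0.0056, -0.0815]] rot [[0.07, 0.0, 0.0], [0.122, -0.0, 0.0], [0.087, -0.0, 0.0], [0.087, -0.0, 0.0], [0.087, -0.0, 0.0]]
travel [[-0.0, -0.0323, -0.0038], [-0.0, -0.0621, 0.0129], [-0.0, -0.0886, 0.0345], [0.0, -0.1109, 0.0603], [0.0, -0.1284, 0.0896]] rot [[-0.175, 0.0, 0.0], [-0.349, 0.0, -0.0], [-0.524, 0.0, 0.0], [-0.698, 0.0, -0.0], [-0.873, -0.0, 0.0]]
```

Call:
step_arm(
  fingers=[0, 0, 0, 0, 0],
  travel=[
    [0, 0.007, -0.0015],
    [0, 0.012, -0.0025],
    [0, -0.0045, -0.003],
    [0, -0.0085, -0.045],
    [0, -0.0055, -0.08],
  ],
  rot=[
    [0.07, 0, 0],
    [0.122, 0, 0],
    [0.087, 0, 0],
    [0.087, 0, 0],
    [0.087, 0, 0],
  ],
)

```text
time: 6.65
tool_pos: [0.526, -0.1564, 0.3284]
tcp_rot: [-0.28, 0.95, 0.134, -0.04]
ft_force: [-0.3, -0.6, -0.2]
finger_gap: 0.0005
gripper_force: 0.0
```

Call:
step_arm(
  fingers=[0, 0, 0, 0, 0],
  travel=[
    [0, -0.032, -0.006],
    [0, -0.062, 0.01],
    [0, -0.0885, 0.033],
    [0, -0.111, 0.059],
    [0, -0.128, 0.088],
  ],
  rot=[
    [-0.175, 0, 0],
    [-0.349, 0, 0],
    [-0.524, 0, 0],
    [-0.698, 0, 0],
    [-0.873, 0, 0],
  ],
)

```text
time: 7.28
tool_pos: [0.4828, -0.0066, 0.3239]
tcp_rot: [0.15, 0.979, 0.138, 0.024]
ft_force: [1.4, -0.1, -1.0]
finger_gap: -0.0002
gripper_force: 0.0
```

```bash
python3 -c "
from h import *
angle();angle()
plan((-25,-50,190,9),(-25,-50,160,9),(-25,-50,125,9),(-25,-50,97,9),(-25,-50,97,9))"
```

```text
7.42 [ 0.1 -1.   0.1] [('wrist', 'red', 0, -88, np.float64(3.6), 370), ('wrist', 'blue', 120, -90, np.float64(5.5), 458), ('wrist', 'blue', -120, 150, np.float64(5.5), 458), ('side', 'red', 0, -87, np.float64(1.0), 67), ('side', 'blue', 120, -82, np.float64(0.4), 34), ('side', 'blue', -120, 158, np.float64(0.4), 34), ('top', 'blue', 120, -85, np.float64(0.3), 101), ('top', 'blue', -120, 155, np.float64(0.3), 101)]
7.58 [ 0.9 -0.9  0.8] [('wrist', 'red', 0, -85, np.float64(2.1), 374), ('wrist', 'blue', 120, -86, np.float64(0.7), 457), ('wrist', 'blue', -120, 154, np.float64(0.7), 457), ('side', 'red', 0, -87, np.float64(1.0), 67), ('side', 'blue', 120, -81, np.float64(0.3), 32), ('side', 'blue', -120, 159, np.float64(0.3), 32), ('top', 'blue', 120, -86, np.float64(0.4), 103), ('top', 'blue', -120, 154, np.float64(0.4), 103)]
travel [[-0.0004, -0.0291, 0.0089], [-0.0004, -0.0249, 0.0386], [-0.0004, -0.0201, 0.0733], [-0.0004, -0.0162, 0.101], [-0.0004, -0.0162, 0.101]] rot [[-0.14, -0.0, -0.001], [-0.14, -0.0, -0.001], [-0.14, -0.0, -0.001], [-0.14, -0.0, -0.001], [-0.14, -0.0, -0.001]]
```

Call:
step_arm(
  fingers=[0, 0, 0, 0, 0],
  travel=[
    [0, -0.029, 0.009],
    [0, -0.025, 0.0385],
    [0, -0.02, 0.073],
    [0, -0.016, 0.101],
    [0, -0.016, 0.101],
  ],
  rot=[
    [-0.14, 0, 0],
    [-0.14, 0, 0],
    [-0.14, 0, 0],
    [-0.14, 0, 0],
    [-0.14, 0, 0],
  ],
)

```text
time: 8.2
tool_pos: [0.4868, -0.0234, 0.2201]
tcp_rot: [0.214, 0.967, 0.134, 0.028]
ft_force: [0.1, -1.0, 0.0]
finger_gap: -0.0
gripper_force: 0.0
```

Call:
step_arm(
  fingers=[0, 0, 0, 0, 0],
  travel=[
    [0, 0.01, 0],
    [0, 0.018, 0],
    [0, 0.023, 0],
    [0, 0.03, -0.0015],
    [0, 0.037, -0.003],
  ],
  rot=[
    [0, 0, 0],
    [0, 0, 0],
    [0, 0, 0],
    [0.07, 0, 0],
    [0.14, 0, 0],
  ],
)

```text
time: 8.82
tool_pos: [0.4961, -0.0521, 0.2403]
tcp_rot: [0.145, 0.979, 0.138, 0.021]
ft_force: [-0.4, 1.2, -1.1]
finger_gap: -0.0002
gripper_force: 0.7
```

Call:
step_arm(
  fingers=[0, 0, 0, 0, 0],
  travel=[
    [0, 0.007, -0.0015],
    [0, 0.014, -0.003],
    [0, 0.021, -0.0035],
    [0, 0.028, -0.0035],
    [0, 0.035, -0.0035],
  ],
  rot=[
    [0.07, 0, 0],
    [0.14, 0, 0],
    [0.209, 0, 0],
    [0.279, 0, 0],
    [0.349, 0, 0],
  ],
)

```text
time: 9.45
tool_pos: [0.5051, -0.0836, 0.2541]
tcp_rot: [-0.027, 0.99, 0.14, -0.003]
ft_force: [-1.0, 0.5, -1.3]
finger_gap: 0.0001
gripper_force: 0.7
```

```bash
python3 -c "
from h import *
angle()
plan((3,-27,97,9))"
```

```text
9.6 [0.1 0.2 0.1] [('wrist', 'red', 0, -57, np.float64(1.9), 889), ('wrist', 'blue', 120, -59, np.float64(0.8), 634), ('wrist', 'blue', -120, -179, np.float64(0.8), 634), ('side', 'red', 0, -57, np.float64(0.2), 74), ('top', 'blue', 120, -35, np.float64(0.6), 16), ('top', 'blue', -120, -155, np.float64(0.6), 16)]
travel [[-0.0002, -0.0007, 0.0002]] rot [[0.001, -0.0, -0.002]]
```

Call:
step_arm(
  fingers=[0, 0, 0, 0, 0],
  travel=[
    [0, 0.007, -0.0015],
    [0, 0.014, -0.003],
    [0, 0.021, -0.0035],
    [0, 0.028, -0.0035],
    [0, 0.035, -0.0035],
  ],
  rot=[
    [0.07, 0, 0],
    [0.14, 0, 0],
    [0.209, 0, 0],
    [0.279, 0, 0],
    [0.349, 0, 0],
  ],
)

```text
time: 10.22
tool_pos: [0.5146, -0.1167, 0.2553]
tcp_rot: [-0.197, 0.97, 0.137, -0.028]
ft_force: [-0.6, 1.7, 0.1]
finger_gap: 0.0001
gripper_force: 0.7
```

Call:
step_arm(
  fingers=[0, 0, 0, 0, 0],
  travel=[
    [0, 0.007, -0.0015],
    [0, 0.014, -0.003],
    [0, 0.021, -0.0035],
    [0, 0.0, -0.005],
    [0, -0.004, -0.045],
  ],
  rot=[
    [0.07, 0, 0],
    [0.14, 0, 0],
    [0.209, 0, 0],
    [0.175, 0, 0],
    [0.175, 0, 0],
  ],
)

```text
time: 10.85
tool_pos: [0.5178, -0.1286, 0.2974]
tcp_rot: [-0.281, 0.949, 0.134, -0.041]
ft_force: [0.7, 0.2, 1.2]
finger_gap: -0.0002
gripper_force: 0.0
```

```bash
python3 -c "
from h import *
angle()
plan((33,-48,150,9),(33,-48,190,9),(23,-48,195,9),(13,-48,195,9),(3,-48,195,9))
plan((-7,-48,195,9),(-17,-48,195,9),(-26,-50,195,9),(-26,-50,195,9),start=(3,-48,195,9))"
```

```text
11.0 [ 0.6  0.3 -0.1] [('wrist', 'red', 0, -25, np.float64(3.4), 706), ('wrist', 'blue', 120, 99, np.float64(1.7), 16), ('wrist', 'blue', -120, -21, np.float64(1.7), 16), ('wrist', 'blue', 120, -28, np.float64(4.3), 555), ('wrist', 'blue', -120, -148, np.float64(4.3), 555), ('side', 'red', 0, -24, np.float64(0.2), 78), ('side', 'blue', 120, 97, np.float64(0.2), 26), ('side', 'blue', -120, -23, np.float64(0.2), 26), ('top', 'red', 0, -25, np.float64(0.1), 86), ('top', 'blue', 120, -28, np.float64(0.2), 51), ('top', 'blue', -120, -148, np.float64(0.2), 51), ('top', 'blue', 120, 98, np.float64(0.3), 19), ('top', 'blue', -120, -22, np.float64(0.3), 19)]
travel [[-0.0007, 0.0083, -0.0142], [-0.0007, 0.0084, -0.0542], [-0.0007, -0.0247, -0.048], [-0.0006, -0.0554, -0.0312], [-0.0006, -0.0828, -0.0094]] rot [[0.004, -0.001, 0.001], [0.004, -0.001, 0.001], [-0.171, -0.001, 0.001], [-0.345, -0.001, 0.001], [-0.52, -0.001, 0.001]]
travel [[0.0, -0.0331, 0.0113], [0.0, -0.0638, 0.0282], [-0.0, -0.0903, 0.0487], [-0.0, -0.0903, 0.0487]] rot [[-0.175, 0.0, -0.0], [-0.349, -0.0, -0.0], [-0.506, -0.0, -0.0], [-0.506, -0.0, -0.0]]
```

Call:
step_arm(
  fingers=[0, 0, 0, 0, 0],
  travel=[
    [0, 0.004, -0.02],
    [0, 0.004, -0.054],
    [0, -0.025, -0.05],
    [0, -0.055, -0.031],
    [0, -0.083, -0.0095],
  ],
  rot=[
    [0, 0, 0],
    [0, 0, 0],
    [-0.171, 0, 0],
    [-0.345, 0, 0],
    [-0.52, 0, 0],
  ],
)

```text
time: 11.62
tool_pos: [0.5004, -0.0679, 0.3511]
tcp_rot: [-0.024, 0.99, 0.139, -0.003]
ft_force: [0.0, 0.8, -0.4]
finger_gap: 0.0001
gripper_force: 0.0
```

Call:
step_arm(
  fingers=[0, 0, 0, 0, 0],
  travel=[
    [0, -0.033, 0.011],
    [0, -0.064, 0.028],
    [0, -0.09, 0.0485],
    [0, -0.09, 0.0485],
    [0, -0.09, 0.0485],
  ],
  rot=[
    [-0.175, 0, 0],
    [-0.349, 0, 0],
    [-0.506, 0, 0],
    [-0.506, 0, 0],
    [-0.506, 0, 0],
  ],
)

```text
time: 12.25
tool_pos: [0.4752, 0.0206, 0.3079]
tcp_rot: [0.221, 0.965, 0.137, 0.031]
ft_force: [-0.7, -1.0, 0.7]
finger_gap: -0.0
gripper_force: 0.0
```

```bash
python3 -c "
from h import *
angle()
plan((-25,-50,160,9),(-25,-50,125,9),(-25,-50,97,9))"
```

```text
12.4 [ 0.3 -0.1 -0. ] [('wrist', 'red', 0, -24, np.float64(0.6), 632), ('wrist', 'blue', 120, 97, np.float64(0.2), 112), ('wrist', 'blue', -120, -23, np.float64(0.2), 112), ('wrist', 'blue', 120, -29, np.float64(1.3), 62), ('wrist', 'blue', -120, -149, np.float64(1.3), 62), ('side', 'blue', 120, 97, np.float64(0.2), 25), ('side', 'blue', -120, -23, np.float64(0.2), 25), ('top', 'red', 0, -25, np.float64(0.1), 79), ('top', 'blue', 120, -28, np.float64(0.1), 58), ('top', 'blue', -120, -148, np.float64(0.1), 58), ('top', 'blue', 120, 97, np.float64(0.3), 20), ('top', 'blue', -120, -23, np.float64(0.3), 20)]
travel [[-0.0003, 0.0014, 0.0333], [-0.0003, 0.0009, 0.0683], [-0.0003, 0.0006, 0.0963]] rot [[0.013, 0.0, -0.003], [0.013, 0.0, -0.003], [0.013, 0.0, -0.003]]
```

Call:
step_arm(
  fingers=[0, 0, 0, 0, 0],
  travel=[
    [0, 0.001, 0.033],
    [0, 0.001, 0.068],
    [0, 0, 0.096],
    [0, 0.01, 0.096],
    [0, 0.018, 0.096],
  ],
  rot=[
    [0.013, 0, 0],
    [0.013, 0, 0],
    [0.013, 0, 0],
    [0.013, 0, 0],
    [0.013, 0, 0],
  ],
)

```text
time: 13.02
tool_pos: [0.4918, -0.0366, 0.231]
tcp_rot: [0.215, 0.967, 0.135, 0.031]
ft_force: [0.4, 0.0, 0.2]
finger_gap: -0.0001
gripper_force: 0.0
```

Call:
step_arm(
  fingers=[0, 0, 0, 0, 0],
  travel=[
    [0, 0.005, 0],
    [0, 0.012, -0.0015],
    [0, 0.019, -0.003],
    [0, 0.026, -0.0035],
    [0, 0.033, -0.0035],
  ],
  rot=[
    [0, 0, 0],
    [0.07, 0, 0],
    [0.14, 0, 0],
    [0.209, 0, 0],
    [0.279, 0, 0],
  ],
)

```text
time: 13.65
tool_pos: [0.4993, -0.0627, 0.2477]
tcp_rot: [0.077, 0.987, 0.139, 0.012]
ft_force: [-1.0, 1.7, 0.5]
finger_gap: 0.0
gripper_force: 0.9
```

```bash
python3 -c "
from h import *
angle()
plan((-7,-27,97,9),(-4,-27,97,9),(0,-27,97,9))"
```

```text
13.8 [-0.  -0.2 -0.3] [('wrist', 'blue', 120, 113, np.float64(1.2), 207), ('wrist', 'blue', -120, -7, np.float64(1.2), 207), ('wrist', 'blue', 120, -14, np.float64(1.6), 124), ('wrist', 'blue', -120, -134, np.float64(1.6), 124), ('side', 'blue', 120, 112, np.float64(0.1), 33), ('side', 'blue', -120, -8, np.float64(0.1), 33), ('top', 'blue', 120, 114, np.float64(0.1), 42), ('top', 'blue', -120, -6, np.float64(0.1), 42)]
travel [[-0.0004, 0.0043, -0.0002], [-0.0003, 0.0095, -0.0013], [-0.0003, 0.0164, -0.0023]] rot [[0.037, -0.001, -0.002], [0.09, -0.001, -0.002], [0.159, -0.001, -0.002]]
```

Call:
step_arm(
  fingers=[0, 0, 0, 0, 0],
  travel=[
    [0, 0.007, -0.0015],
    [0, 0.0135, -0.002],
    [0, 0.0135, -0.002],
    [0, 0.0135, -0.002],
    [0, -0.005, -0.002],
  ],
  rot=[
    [0.07, 0, 0],
    [0.13, 0, 0],
    [0.13, 0, 0],
    [0.13, 0, 0],
    [0.13, 0, 0],
  ],
)

```text
time: 14.42
tool_pos: [0.4973, -0.0572, 0.2473]
tcp_rot: [0.014, 0.99, 0.139, 0.002]
ft_force: [0.5, -0.3, -0.0]
finger_gap: 0.0003
gripper_force: 0.0
```

Call:
step_arm(
  fingers=[0, 0, 0, 0, 0],
  travel=[
    [0, -0.005, 0],
    [0, -0.005, -0.04],
    [0, -0.005, -0.08],
    [0, -0.03, -0.12],
    [0, -0.06, -0.14],
  ],
  rot=[
    [0, 0, 0],
    [0, 0, 0],
    [0, 0, 0],
    [0, 0, 0],
    [0, 0, 0],
  ],
)

```text
time: 15.05
tool_pos: [0.4796, 0.0046, 0.3878]
tcp_rot: [0.014, 0.99, 0.139, 0.003]
ft_force: [-0.4, -0.3, -0.2]
finger_gap: 0.0002
gripper_force: 0.0
```

```bash
python3 -c "
from h import *
angle();plan((0,-50,230,9))
t=optics.capture('top');b=optics.capture('side');w=optics.capture('wrist')
cv2.imwrite('pics/e.png',np.vstack([np.hstack([cv2.resize(t[170:290,220:380],(400,300)),cv2.resize(b[100:250,190:390],(400,300))]),np.hstack([cv2.resize(w,(400,300))]*2)]))"
```

```text
15.2 [ 0.5  0.5 -0.4] [('wrist', 'red', 0, -2, np.float64(1.5), 420), ('wrist', 'blue', 120, 123, np.float64(2.0), 124), ('wrist', 'blue', -120, 3, np.float64(2.0), 124), ('wrist', 'blue', 120, -5, np.float64(2.8), 35), ('wrist', 'blue', -120, -125, np.float64(2.8), 35), ('side', 'red', 0, -3, np.float64(0.6), 44), ('side', 'blue', 120, 118, np.float64(0.1), 35), ('side', 'blue', -120, -2, np.float64(0.1), 35), ('top', 'blue', 120, 121, np.float64(0.1), 52), ('top', 'blue', -120, 1, np.float64(0.1), 52)]
travel [[-0.0005, 0.064, 0.0037]] rot [[0.029, -0.002, 0.002]]
```

View pics/e.png

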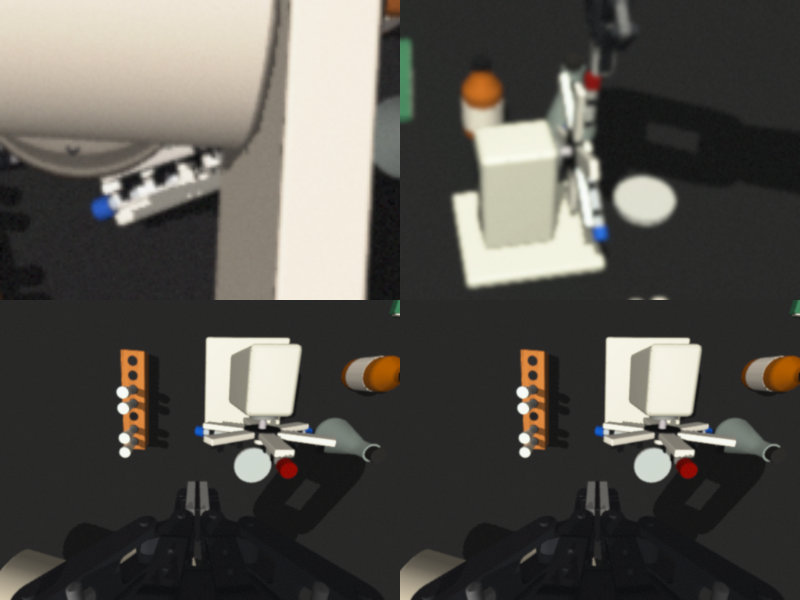

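Red cap is at the top, the blue caps are low on both sides, and the bystanders look undisturbed. The estimate is about -1°. I'll move the arm clear and take one last unobstructed measurement.

Call:
step_arm(
  fingers=[0, 0, 0, 0, 0],
  travel=[
    [-0.03, -0.04, 0],
    [-0.06, -0.08, 0],
    [-0.09, -0.12, 0],
    [-0.12, -0.16, 0],
    [-0.12, -0.2, 0],
  ],
  rot=[
    [0, 0, 0],
    [0, 0, 0],
    [0, 0, 0],
    [0, 0, 0],
    [0, 0, 0],
  ],
)

```text
time: 15.98
tool_pos: [0.3078, 0.1628, 0.3802]
tcp_rot: [0.014, 0.99, 0.139, 0.002]
ft_force: [0.8, 0.3, -0.4]
finger_gap: 0.0003
gripper_force: 0.0
```

Call:
step_arm(
  fingers=[0, 0, 0, 0, 0],
  travel=[
    [0, 0, 0],
    [0, 0, 0],
    [0, 0, 0],
    [0, 0, 0],
    [0, 0, 0],
  ],
  rot=[
    [0, 0, 0],
    [0, 0, 0],
    [0, 0, 0],
    [0, 0, 0],
    [0, 0, 0],
  ],
)

```text
time: 16.6
tool_pos: [0.3096, 0.1624, 0.3802]
tcp_rot: [0.014, 0.99, 0.139, 0.002]
ft_force: [0.3, 0.4, -0.2]
finger_gap: 0.0
gripper_force: 0.0
```

```bash
python3 -c "
from h import *
angle()"
```

```text
16.75 [ 0.1 -0.4  1.2] [('wrist', 'blue', 120, 130, np.float64(0.1), 149), ('wrist', 'blue', -120, 10, np.float64(0.1), 149), ('side', 'red', 0, -2, np.float64(0.2), 72), ('side', 'blue', 120, 118, np.float64(0.1), 37), ('side', 'blue', -120, -2, np.float64(0.1), 37), ('top', 'red', 0, -2, np.float64(0.5), 81), ('top', 'blue', 120, -6, np.float64(1.1), 20), ('top', 'blue', -120, -126, np.float64(1.1), 20), ('top', 'blue', 120, 121, np.float64(0.2), 53), ('top', 'blue', -120, 1, np.float64(0.2), 53)]
```

```bash
python3 -c "
from h import *
print(robot.finish_job())"
```

```text
the job is handed in; nothing more can be done
None
```

I handed the job in with the red-capped tube pointing straight up, about 2° off vertical by my last camera estimate (limit about 6°). The wheel was left at rest, the arm is clear of everything, and I saw no sign that the rotator or the other objects had moved. The hand-in gave no verdict.

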